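Hold a glued tile down in the gluing press

TASK

A fired tile with a freshly glued disc lies on the sprung bed of the gluing press. Take the slim steel push rod out of its wooden stand, pass it down through the guide eye in the press's bridge, and push on the disc with the rod until the tile's top face is flush with the frame around it (half of the bed's travel, not down to the stop). Keep it there steadily for three seconds and finish while still gripping the rod and holding the tile flush: do not let go; press with the rod only, and leave the tamper, bowl and jar alone.

Things in the scene. Friction and masses are not known exactly. Their poses are not given: they have to be found in the camera images.
- rod: Loose push rod standing upright in its stand: round steel shank 14 mm thick, 110 mm long, foot slightly chamfered; on top a round wooden handle 28 mm thick, 60 mm long (z = 110 to 170 mm). 0.13 to 0.21 kg. Origin: centre of the foot's end, z up the rod. A dark ring on the shank, centred 61 mm above the foot, is level with the bridge's top face when the rod stands on the disc and the tile is flush.
- rod_stand: Fixed light-wood block 80 x 80 x 60 mm, with a hole 17 mm wide and 45 mm deep in the middle of its top; the push rod's foot stands on the hole's floor, 15 mm above the table. Origin: centre of the underside, z up. It and the tamper's stand are alike outside and may have swapped places.
- tamper: Bystander: a thick wooden tamper standing in the other stand; shank 30 mm in diameter and 90 mm long (does not fit the eye), handle 28 mm in diameter and 50 mm long on top. Origin: centre of the foot, z up.
- tamper_stand: Fixed light-wood block 80 x 80 x 60 mm with a hole 33 mm wide, 45 mm deep, that holds the tamper. Origin: centre of the underside.
- press: Gluing press fixed to the table, turned up to 0.4 rad about z. Grey base 150 x 210 x 16 mm; square frame 130 mm outside, 106 inside, top 55 mm above the table; steel columns at y = +-86 mm carry an aluminium bridge 50 x 200 x 15 mm along y, top 120 mm, underside 105 mm above the table (bolt heads to 128 mm). Origin: centre of the base's underside, under the eye; z up.
- eye (a point): Centre of the guide eye's mouth, on the bridge's top face, 120 mm above the table: a vertical through hole 18 mm in diameter with a 3 mm chamfer, 15 mm deep, straight above the middle of the disc.
- disc_top (a point): Centre of the top of the white disc (40 mm in diameter, 4 mm thick) glued on the middle of the 100 mm square terracotta tile; it moves with the bed. At rest it is 74 mm above the table (tile face 70 mm, 15 mm proud of the frame); with the tile flush it is 59 mm above the table, so that the rod's foot is then 61 mm below the bridge's top.
- bed (a joint): Travel of the sprung bed with tile and disc, m: 0 at rest (up), grows as it is pushed down; 0.015 is flush with the frame, 0.030 the bottom stop. The spring needs 3 N to start moving and 0.4 N more per mm (about 9 N at flush, 15 N at the stop) and returns the bed by itself; the rod's own weight (up to 2.1 N) does not move it.
- bowl: Bystander: loose steel bowl, 110 mm across and 50 mm high, on the table. Origin: centre of the underside.
- jar: Bystander: loose closed glass jar, 60 mm across and 75 mm high, on the table. Origin: centre of the underside.
Mind the look-alikes: they are no part of the job. What is shaped like the rod but blue or turquoise is not meant.

How it is judged:
On the way, in this order (a step that is already met when the one before it is completed fails the run):
1. the push rod is drawn out of its stand (z of rod in the frame of rod_stand above 0.065 m), for 0.1 s.
2. the rod's foot is through the guide eye, below the bridge, and upright (horizontal distance between rod and eye below 0.008 m and z of rod in the frame of eye below -0.018 m and angle between the z axis of rod and the z axis of press, either way round below 0.15 rad), for 0.05 s.
3. the tile is held flush with the frame for two seconds (value of joint bed between 0.011 and 0.019 m and contact force between rod and press above 3 N), for 2 s.
At the end, for the whole second after the job is handed in: Through the last second the gripper still holds the rod, upright through the eye (within 10 mm and 0.15 rad), its foot on the disc pushing over 3 N; the tile is flush with the frame within 4 mm (bed travel 11 to 19 mm); the robot does not touch the press (all of step 3 and horizontal distance between rod and eye below 0.01 m and z of rod in the frame of disc_top below 0.004 m and angle between the z axis of rod and the z axis of press, either way round below 0.15 rad and contact force between the fingers and rod above 2 N and contact force between each of the arm, the fingers and press below 1 N); the arm keeps its last pose, push and grip.
It fails at once if the gripper or arm presses on the press itself (contact force between any of the fingers, the arm and press above 8 N).
It fails at once if the tamper is disturbed (distance of tamper from where it was at the start of the episode above 0.03 m).
It fails at once if the bowl is pushed away (distance of bowl from where it was at the start of the episode above 0.03 m).
It fails at once if the jar is pushed away (distance of jar from where it was at the start of the episode above 0.03 m).
It also fails if it takes over 54 s, if anything falls off the work surface, if the arm or the gripper's body presses on something with over 40 N, if the wrist force passes 120 N, or if a joint passes its speed limit or range.

ROBOT

A 6-joint arm with a two-finger parallel gripper is mounted at the origin on the work surface. World frame = base frame: x ahead of the robot, y to its left, z up, the work surface at z = 0. Lengths are in m, angles in rad, forces in N, time in s.
With the tool pointing down it reaches from about 0.35 to 0.775 m from the base axis. Payload 5.5 kg.
Tool frame: the origin (TCP) lies midway between the tips of the shut fingers; the grasp point (between the pads) lies 19 mm behind it; z points along the fingers, y is the line along which they close (so a half turn about z gives the same grasp; the last joint's range is limited). The gripper opens to 85 mm and grips with 20 to 120 N. Pads are 22 mm wide; open, the fingers measure 114 mm over their backs; the gripper's body (76 mm by 85 mm) begins 54 mm behind the grasp point. The pads swing forward as they close: fully open they stand 13 mm farther back than shut.
Start: joints at [1.12, 0.313, 0.046, 1.304, 0, 1.431], TCP at [0.176, 0.547, 0.231] pointing down, gripper open.
Joint ranges: [-2.76, 2.76], [-0.86, 1.69], [-1.03, 1.26], [-2.2, 2.34], [-1.47, 1.5], [-3.14, 3.14]. Speed limits (rad/s): [2.57, 2.57, 3.14, 3.14, 3.14, 3.14].

INTERFACE

Orientations are given as a unit quaternion [w, x, y, z].
In Python, from workcell import env gives the robot as it stands.
- The arm moves only by the tool move_arm, never from a script. Its argument "targets" is a list of rows, each a list of 3 entries, a list of its own where there are three numbers: the shift along the tool's x, y, z in mm, then the turn, a rotation vector about the tool's x, y, z in units of 10 degrees (1.0 is 10 degrees), then the closure, from -1 (fully open) to 1 (shut). In form: [[[dx, dy, dz], [ax, ay, az], gripper], ...]. A call has 1 to 5 rows; each row is the pose to reach, as a shift and turn from the pose commanded when the call began, along the tool's axes at that moment; what a row does not reach only later rows make up. A row lasts 1/8 s, in which the tool goes at most 62.5 mm and 10.7 degrees, less where a joint would pass 70% of its speed; a pose out of reach is approached as far as the arm can. A call with a gripper value outside its range is refused whole. The fingers move at their own pace and stop on an object; "squeeze" is the grip in N (left out, the last holds). Time passes only in rows, so rows that repeat a pose let the fingers close. It gives the time, the measured TCP pose, the force, the opening and the grip force at its end, in the units of the state.
- env.get_state(): the state, without advancing time (a new reading comes with each control period).
- env.read_camera(name): name is "scene" or "top" or "wrist"; returns a dict with "pixels" (480x640x3 uint8, red, green, blue), "fovy" (degrees; the focal length in pixels is half the picture's height over the tangent of half this angle, whatever the lens; pixels are square), "cx", "cy" (the principal point, pixels), "extrinsics" (4x4, takes a point from world to camera coordinates); the wrist camera has in their place "mount" (4x4, takes a point from camera to tool coordinates, whose origin is the TCP and whose axes are the flange's). Camera axes: x right, y up, looking along -z (the intrinsics and any distortion apply to the point x, -y, -z); pixel columns grow to the right and rows downward; lengths in m; the calibration is good to about 2 mm. A picture is of the moment at which its call begins: read the wrist's pose just before it. There is no depth.
- env.hand_in(): hands the job in; it is judged then, once.
Trained networks look in a picture, given as the dict that the camera call returned (one of the last four; its "shot" number tells which), for a name from the list of things; names that differ only in an ending like _2 or _b are one class to them, and where a whole thing is asked for, a point or a joint stands for the part that bears it (a point fixed in the world has none). Each returns a list of dicts, best first, with "confidence" (0 to 1); they miss things now and then, are a little off and sometimes report something else, mostly with a low value. They report only what shows in the picture. A call takes as long as a camera call. They do not tell look-alikes from the thing itself.
- env.spot_in(thing, picture): "centre" ([x, y, z] in m, in world coordinates, good to about 4 mm: the middle of the surface that is visible of it).
- env.regions_of(thing, picture): "mask" (480x640 bool, what is visible of it).
- env.landmark_of(thing, picture): "centre" ([x, y, z] in m, in world coordinates, good to about 4 mm: a listed point, or the origin of a listed thing).
The state is a dict: "clock": time; "joint_pos": joint angles; "qvel": joint speeds; "tau": joint torques, N m; "tcp_pos": TCP position; "orientation": TCP orientation; "wrist_force": force on the tool from outside, world axes, zero at the start; "ft_torque": the same for the moment, N m; "finger_gap": finger opening in m; "grip_force": force on a finger pad.
Only numpy, scipy, OpenCV 4.12 (cv2) and the standard library are available. Lean on these libraries where they do the work, as an engineer would, in place of code of your own. Each camera call takes 0.05 s, during which the arm holds its last target. There are 200 camera calls.

## Working session

There is one attempt and no reset: what is moved stays moved. The work goes in short steps, Python scripts to look and compute and a tool call to move; the robot and the scene stay as the last step left them, time stands still between calls to the robot, and variables do not carry over. Pictures are saved under pics/ and viewed, at most 10 in all, crops included, and the job is handed in when it is done.

Besides the shell and the picture viewer there is one more tool, called after "Request:" as name(argument=value, ...), one argument or row to a line, values as JSON. move_arm: Moves the arm, as the interface text tells. Its arguments: {"type":"object","properties":{"targets":{"type":"array","items":{"type":"array"}},"squeeze":{"type":"number"}},"required":["targets"]}

```bash
mkdir -p pics; ls
cat > h.py <<'E'
import numpy as np, cv2
from workcell import env
def save(p,n): cv2.imwrite('pics/'+n,cv2.cvtColor(p['pixels'],cv2.COLOR_RGB2BGR))
def f(p): return p['pixels'].shape[0]/2/np.tan(np.radians(p['fovy'])/2)
def proj(p,X):
    c=p['extrinsics']@np.append(X,1); return np.round([p['cx']+f(p)*c[0]/-c[2],p['cy']+f(p)*-c[1]/-c[2]],1)
E
python3 - <<'E'
from h import *
s=env.get_state(); print(s)
ps={n:env.read_camera(n) for n in('scene','top')}
for n,p in ps.items():
    save(p,n+'0.png'); print(n,{k:v for k,v in p.items() if k!='pixels'})
    for t in ('rod','rod_stand','tamper','tamper_stand','press','eye','disc_top','bowl','jar'):
        for d in env.landmark_of(t,p)[:3]: print(n,t,np.round(d['centre'],3),round(d['confidence'],2),proj(p,d['centre']))
E
```

```text
pics
{'clock': 0.0, 'joint_pos': array([1.12039044e+00, 3.14004405e-01, 4.49689354e-02, 1.30359915e+00,
       3.47086155e-05, 1.43116576e+00]), 'qvel': array([-0.00045148,  0.00087103, -0.00056971,  0.00091342, -0.00068828,
       -0.00103979]), 'tau': array([ 2.39140652e-03, -4.80620706e+01,  2.98535442e+01,  1.91245554e-02,
       -1.77289462e-04,  5.67350156e-06]), 'tcp_pos': array([0.17562308, 0.54698312, 0.23040249]), 'orientation': array([-2.83852831e-04,  1.54763049e-01,  9.87951190e-01, -8.74389744e-04]), 'wrist_force': array([-0.38657232, -0.44336771, -0.19127586]), 'ft_torque': array([ 0.02342885,  0.01562105, -0.01484059]), 'grip_force': 0.0, 'finger_gap': 0.08504307061243704}
scene {'fovy': 53.71083279212552, 'cx': 321.61574507361945, 'cy': 238.29177446383898, 'extrinsics': array([[-0.60914928,  0.79296828, -0.01176668,  0.36266271],
       [-0.56732165, -0.42534663,  0.70514281,  0.23199503],
       [ 0.55415097,  0.43621273,  0.70896767, -1.50704271],
       [ 0.        ,  0.        ,  0.        ,  1.        ]]), 'shot': 1}
scene rod [ 0.412  0.066 -0.001] 0.94 [383.9 
[... 762 characters left out ...]
9368726, -0.00158045,  0.11217455, -0.55022333],
       [-0.11213684,  0.01550782,  0.99357176, -1.31403208],
       [ 0.        ,  0.        ,  0.        ,  1.        ]]), 'shot': 2}
top rod [0.459 0.163 0.015] 0.76 [237.7 276.2]
top rod [ 0.359  0.149 -0.001] 0.61 [243.9 318.6]
top rod [ 0.407  0.066 -0.001] 0.54 [279.2 298. ]
top rod_stand [ 0.458  0.164 -0.002] 0.87 [238.3 276.9]
top tamper [0.55  0.353 0.014] 0.71 [158.1 238.2]
top tamper_stand [ 0.551  0.35  -0.004] 0.55 [161.6 238.5]
top press [ 0.53  -0.13   0.005] 0.91 [361.  246.3]
top disc_top [ 0.53  -0.127  0.075] 0.78 [361.9 243.6]
top bowl [0.733 0.2   0.002] 0.55 [224.9 163.7]
top jar [ 0.578 -0.386 -0.001] 0.86 [465.8 226.5]
```

Run:
```python
import cv2
a=cv2.imread('pics/scene0.png')[120:370,190:510]; b=cv2.imread('pics/top0.png')[190:340,140:430]
cv2.imwrite('pics/c1.png',cv2.resize(a,(768,600),interpolation=cv2.INTER_CUBIC))
cv2.imwrite('pics/c2.png',cv2.resize(b,(800,414),interpolation=cv2.INTER_CUBIC))
```

```text
(no output)
```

View pics/c1.png

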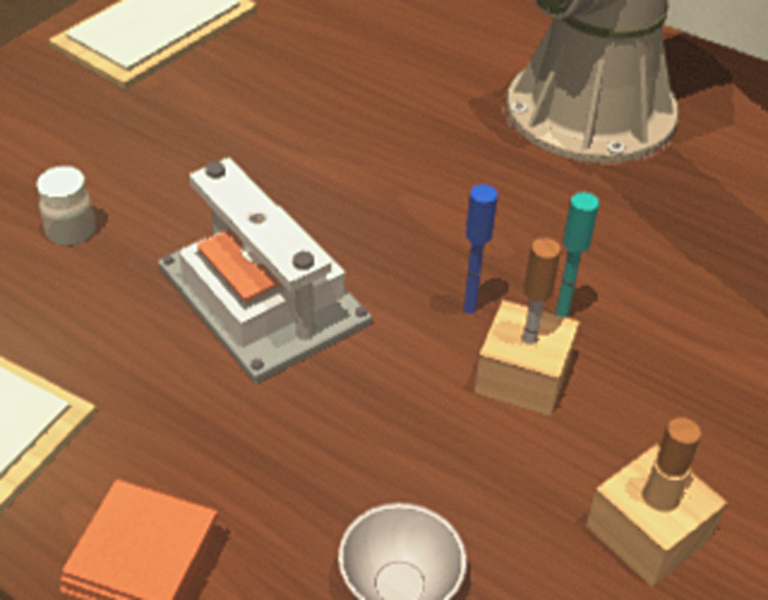

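View pics/c2.png

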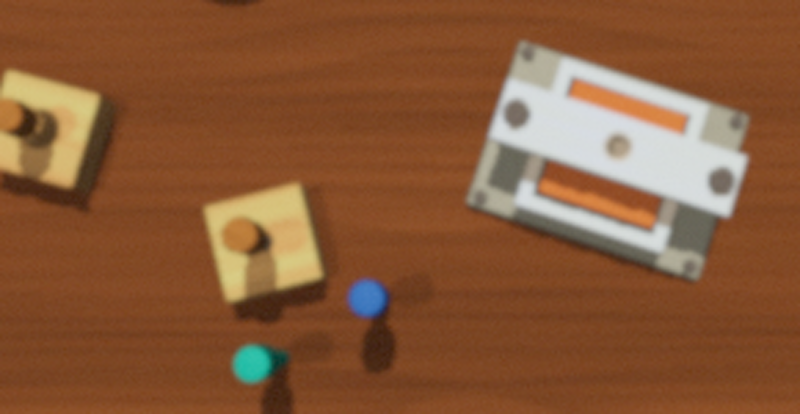

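The push rod is the brown-handled thin steel one in the nearer stand, at scene (415,230) and top (228,276). The blue one at scene (391,215) and the turquoise one at (432,215) stand free on the table, so they are look-alikes. The thick wooden one at scene (470,310) is the tamper. The eye is at about scene (297,211) and top (364,243). Now I'll move above the rod.

Request:
move_arm(
  targets=[
    [[-48,-35,-6],[0,0,0],-1],
    [[-96,-70,-12],[0,0,0],-1],
    [[-144,-105,-18],[0,0,0],-1],
    [[-192,-140,-24],[0,0,0],-1],
    [[-240,-174,-30],[0,0,0],-1],
  ],
)

```text
clock: 1.62
tcp_pos: [0.3521, 0.3069, 0.2618]
orientation: [0.0, 0.155, 0.988, 0.0]
wrist_force: [0.6, 1.5, 0.1]
finger_gap: 0.0852
grip_force: 0.0
```

Request:
move_arm(
  targets=[
    [[-48,-35,-6],[0,0,0],-1],
    [[-96,-70,-12],[0,0,0],-1],
    [[-120,-87,-24],[0,0,0],-1],
    [[-145,-104,-30],[0,0,0],-1],
    [[-145,-104,-30],[0,0,0],-1],
  ],
)

```text
clock: 2.25
tcp_pos: [0.4588, 0.1637, 0.2916]
orientation: [0.001, 0.156, 0.988, 0.0]
wrist_force: [0.1, 0.6, -0.9]
finger_gap: 0.0856
grip_force: 0.0
```

```bash
cat >> h.py <<'E'
from scipy.spatial.transform import Rotation as R
def tool():
    s=env.get_state(); q=s['orientation']; T=np.eye(4); T[:3,:3]=R.from_quat([q[1],q[2],q[3],q[0]]).as_matrix(); T[:3,3]=s['tcp_pos']; return T,s
def wrist():
    T,s=tool(); p=env.read_camera('wrist'); p['extrinsics_']=np.linalg.inv(T@p['mount']); return p
def delta(X):  # world target -> tool mm
    T,s=tool(); return np.round(1000*T[:3,:3].T@(np.array(X)-T[:3,3]),1)
def wproj(p,X): return proj({**p,'extrinsics':p['extrinsics_']},X)
def ray(p,uv,z):
    E=np.linalg.inv(p.get('extrinsics_',p.get('extrinsics'))); d=E[:3,:3]@np.array([(uv[0]-p['cx'])/f(p),-(uv[1]-p['cy'])/f(p),-1]); o=E[:3,3]
    return o+d*(z-o[2])/d[2]
E
python3 - <<'E'
from h import *
p=wrist(); save(p,'w1.png'); T,s=tool(); print(s['clock'],s['tcp_pos'],s['orientation']); print({k:p[k] for k in p if k!='pixels'})
for t in ('rod','rod_stand'):
    for d in env.landmark_of(t,p)[:3]: print(t,np.round(d['centre'],4),d['confidence'],wproj(p,d['centre']))
E
```

```text
2.3 [0.45778687 0.16449321 0.29130337] [-2.36986983e-05  1.55773793e-01  9.87792737e-01  1.84249157e-04]
{'fovy': 59.19410407977634, 'cx': 320.472172414202, 'cy': 240.10090617862838, 'mount': array([[-3.43387983e-04,  9.62832217e-01,  2.70099990e-01,
         6.95736236e-02],
       [ 9.99999656e-01,  1.26695918e-04,  8.19699969e-04,
        -1.64603250e-04],
       [ 7.55012972e-04,  2.70100178e-01, -9.62831929e-01,
        -1.42261059e-01],
       [ 0.00000000e+00,  0.00000000e+00,  0.00000000e+00,
         1.00000000e+00]]), 'shot': 3, 'extrinsics_': array([[ 3.09334294e-01,  9.50953326e-01, -2.57416330e-04,
        -2.97190306e-01],
       [-9.15358447e-01,  2.97682296e-01, -2.71116514e-01,
         4.21728440e-01],
       [-2.57742522e-01,  8.41012636e-02,  9.62546503e-01,
        -3.31992993e-01],
       [ 0.00000000e+00,  0.00000000e+00,  0.00000000e+00,
         1.00000000e+00]])}
rod [0.4098 0.0668 0.001 ] 0.94 [215.7 175.2]
rod [0.4563 0.1613 0.0152] 0.88 [317.8 192. ]
rod [0.3589 0.1546 0.0044] 0.86 [279.9  96.9]
rod_stand [ 4.527e-01  1.640e-01 -4.000e-04] 0.58 [319.3 185.5]
```

View pics/w1.png

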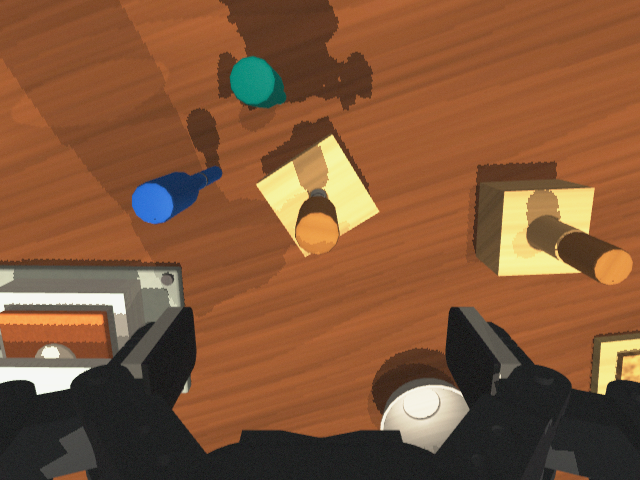

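The wrist view shows the brown-handled rod in its stand straight below. Its handle top is at about (317,231), with a grey steel shank below it at (317,194). The blue (155,203) and turquoise (252,82) look-alikes are clear of the fingers.

Run:
```python
from h import *
p=wrist(); 
hsv=cv2.cvtColor(p['pixels'],cv2.COLOR_RGB2HSV); a=p['pixels'][195:255,290:345].astype(int)
m=((a[...,0]>170)&(a[...,2]<110)&(a[...,1]>90)).astype(np.uint8)
n,l,st,c=cv2.connectedComponentsWithStats(m); i=1+np.argmax(st[1:,4]); print(st[i],c[i]+[290,195])
X=ray(p,c[i]+[290,195],0.185); print(X)
for uv in((317,231),): print(ray(p,uv,.185))
print(delta([X[0],X[1],0.132]))
```

```text
[   0   22   55   38 1471] [315.82121006 237.24745071]
[0.4541507 0.1629003 0.185    ]
[0.45063243 0.16479441 0.185     ]
[  1.5  -3.4 159.1]
```

Request:
move_arm(
  targets=[
    [[5,-2,40],[0,0,0],-1],
    [[5,-2,80],[0,0,0],-1],
    [[5,-2,120],[0,0,0],-1],
    [[5,-2,154],[0,0,0],-1],
    [[5,-2,154],[0,0,0],-1],
  ],
  squeeze=60,
)

```text
clock: 3.08
tcp_pos: [0.449, 0.1651, 0.135]
orientation: [-0.003, 0.154, 0.988, -0.001]
wrist_force: [1.0, 0.8, 0.4]
finger_gap: 0.0855
grip_force: 0.0
```

Request:
move_arm(
  targets=[
    [[0,0,0],[0,0,0],1],
    [[0,0,0],[0,0,0],1],
    [[0,0,0],[0,0,0],1],
    [[0,0,0],[0,0,0],1],
    [[0,0,0],[0,0,0],1],
  ],
)

```text
clock: 3.7
tcp_pos: [0.4528, 0.1644, 0.1386]
orientation: [0.001, 0.155, 0.988, -0.0]
wrist_force: [-1.2, -1.4, 4.9]
finger_gap: 0.0267
grip_force: 58.7
```

Request:
move_arm(
  targets=[
    [[0,0,-15],[0,0,0],1],
    [[0,0,-50],[0,0,0],1],
    [[0,0,-90],[0,0,0],1],
    [[0,0,-140],[0,0,0],1],
    [[0,0,-140],[0,0,0],1],
  ],
)

```text
clock: 4.32
tcp_pos: [0.4542, 0.1651, 0.2822]
orientation: [0.004, 0.155, 0.988, 0.002]
wrist_force: [0.3, -0.4, -3.2]
finger_gap: 0.0268
grip_force: 59.7
```

Run:
```python
from h import *
T,s=tool(); print(s['clock'],s['tcp_pos'],s['finger_gap'],s['grip_force'],s['wrist_force'])
ps=[env.read_camera('scene'),env.read_camera('top'),wrist()]
for p,n in zip(ps,('scene','top','wrist')):
    if n!='scene': save(p,n+'2.png')
    if n=='wrist': p=p
    for t in ('rod','eye','disc_top','press'):
        for d in env.landmark_of(t,p)[:3]: print(n,t,np.round(d['centre'],4),round(d['confidence'],2))
p=ps[0]; save(p,'scene2.png')
# eye centre: dark blob in top view
a=ps[1]['pixels'].astype(int).sum(2)
print(a[234:254,352:378]//3)
```

```text
4.325 [0.45419587 0.16513667 0.28220586] 0.026794603555731246 59.7004634141922 [ 0.32679182 -0.44775628 -3.23511943]
scene rod [0.4118 0.0666 0.0022] 0.69
scene rod [0.3648 0.1546 0.0054] 0.6
scene eye [ 0.549   0.3481 -0.0025] 0.61
scene eye [ 0.5284 -0.1312  0.1254] 0.6
scene eye [0.4592 0.1587 0.1598] 0.47
scene disc_top [ 0.5304 -0.1279  0.0753] 0.64
scene disc_top [ 0.5502  0.3456 -0.0011] 0.33
scene press [ 0.5289 -0.1276  0.0039] 0.97
top rod [ 0.3627  0.1495 -0.0022] 0.62
top rod [ 0.4079  0.0638 -0.0014] 0.57
top eye [ 0.5288 -0.1308  0.1209] 0.68
top disc_top [ 0.5309 -0.1262  0.0741] 0.65
top press [ 0.5295 -0.1288  0.002 ] 0.71
wrist rod [0.4113 0.0655 0.0016] 0.89
wrist rod [0.3583 0.1544 0.0007] 0.59
wrist rod [0.4547 0.1603 0.1522] 0.55
wrist eye [ 0.5275 -0.1237  0.1217] 0.66
wrist disc_top [ 0.5251 -0.1279  0.0727] 0.59
wrist press [ 0.5301 -0.1296  0.001 ] 0.62
[[219 219 218 219 218 219 219 220 219 220 220 220 220 219 219 219 218 216
  212 207 203 195 187 178 168 159]
 [218 219 219 218 218 219 220 219 219 219 219 219 220 219 219 220 220 218
  218 216 216 211 207 201
[... 1272 characters left out ...]
06 214 216
  217 219 218 219 217 218 217 219]
 [218 218 220 220 220 220 219 218 217 213 210 207 208 209 212 215 217 217
  217 217 217 218 219 218 218 218]
 [216 217 218 218 220 219 219 220 219 218 217 216 217 215 217 216 218 218
  219 217 217 218 218 217 218 218]
 [200 207 211 214 217 218 219 219 220 220 219 219 219 219 218 219 219 218
  218 218 218 218 217 219 218 217]
 [168 180 189 199 207 211 214 216 217 219 219 219 218 220 219 219 219 218
  219 218 218 218 219 218 217 218]
 [128 136 154 169 179 191 200 208 209 214 216 217 218 219 218 219 218 219
  219 219 219 219 218 218 218 218]
 [ 93 102 112 126 139 154 169 180 190 199 206 211 214 217 217 218 218 218
  218 219 219 219 217 218 217 219]]
```

Run:
```python
from h import *
p=env.read_camera('top'); q=wrist()
print('eye', ray(p,(363.8,242.9),.12))
T,s=tool()
foot=T[:3,3]+T[:3,:3]@np.array([0,0,.1239])
print('TCP',T[:3,3],'predicted foot px (if rod on tool axis)',wproj(q,foot),'shank top',wproj(q,T[:3,3]+T[:3,:3]@np.array([0,0,.0139])))
w=cv2.imread('pics/wrist2.png')[40:400,160:480]; sc=cv2.imread('pics/scene2.png'); 
u=proj(env.read_camera('scene'),foot).astype(int); print('scene foot',u, proj(env.read_camera('scene'),T[:3,3]))
c=sc[u[1]-90:u[1]+30,u[0]-53:u[0]+53]
cv2.imwrite('pics/c3.png',np.hstack([cv2.resize(w,(427,480)),cv2.resize(c,(373,480)) if False else cv2.resize(c,(373,422)).copy() if False else cv2.resize(c,(370,480))]))
```

```text
eye [ 0.52653741 -0.12797743  0.12      ]
TCP [0.45202536 0.16471025 0.2773047 ] predicted foot px (if rod on tool axis) [321.1 232.5] shank top [321.3 302. ]
scene foot [416 232] [424.6 189.8]
```

View pics/c3.png

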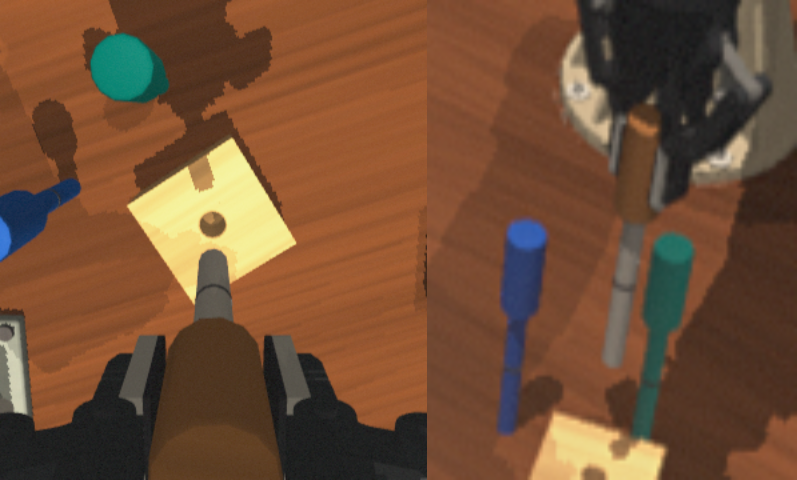

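The wrist crop shows the rod held upright, its foot near full pixel (319,229) against a predicted rim at about 222. The foot is therefore 2–4 mm to tool +x. In the scene crop the foot agrees with the prediction. I'll carry it over the eye at this height.

Request:
move_arm(
  targets=[
    [[-30,-46,0],[0,0,0],1],
    [[-60,-93,0],[0,0,0],1],
    [[-88,-138,0],[0,0,0],1],
    [[-114,-180,0],[0,0,0],1],
    [[-135,-212,0],[0,0,0],1],
  ],
)

```text
clock: 5.9
tcp_pos: [0.516, -0.0805, 0.2773]
orientation: [0.0, 0.155, 0.988, -0.0]
wrist_force: [-0.1, 0.2, -0.5]
finger_gap: 0.0271
grip_force: 59.7
```

Request:
move_arm(
  targets=[
    [[-15,-24,0],[0,0,0],1],
    [[-28,-44,0],[0,0,0],1],
    [[-28,-44,0],[0,0,0],1],
    [[-28,-44,0],[0,0,0],1],
    [[-28,-44,0],[0,0,0],1],
  ],
)

```text
clock: 6.52
tcp_pos: [0.5288, -0.1279, 0.2774]
orientation: [-0.0, 0.154, 0.988, 0.0]
wrist_force: [-0.2, 0.3, -1.2]
finger_gap: 0.027
grip_force: 59.7
```

Run:
```python
from h import *
p=wrist(); T,s=tool(); print(s['clock'],s['tcp_pos'],s['orientation'],s['wrist_force'])
foot=T[:3,3]+T[:3,:3]@np.array([0,0,.1236]); print('pred foot',foot,wproj(p,foot),'eye px',wproj(p,[.528,-.128,.12]))
for d in env.landmark_of('eye',p)[:2]: print(d['centre'],d['confidence'])
cv2.imwrite('pics/c4.png',cv2.resize(cv2.cvtColor(p['pixels'],cv2.COLOR_RGB2BGR)[140:320,220:420],(660,594),interpolation=cv2.INTER_CUBIC))
t=env.read_camera('top'); sc=env.read_camera('scene'); print(proj(sc,foot),proj(sc,[.528,-.128,.12]))
u=proj(sc,foot).astype(int); cv2.imwrite('pics/c5.png',cv2.resize(cv2.cvtColor(sc['pixels'],cv2.COLOR_RGB2BGR)[u[1]-50:u[1]+50,u[0]-60:u[0]+60],(720,600),interpolation=cv2.INTER_CUBIC))
print(u)
```

```text
6.575 [ 0.52880033 -0.12795101  0.27747274] [5.40566747e-05 1.54124124e-01 9.88051486e-01 1.13849218e-04] [-0.37242011  0.09587688 -1.84388254]
pred foot [ 0.52881788 -0.12792526  0.15387275] [321.  232.8] eye px [320.5 220. ]
[0.5309, -0.1291, 0.1201] 0.75
[296.  199.5] [296.9 209.7]
[296 199]
```

View pics/c4.png

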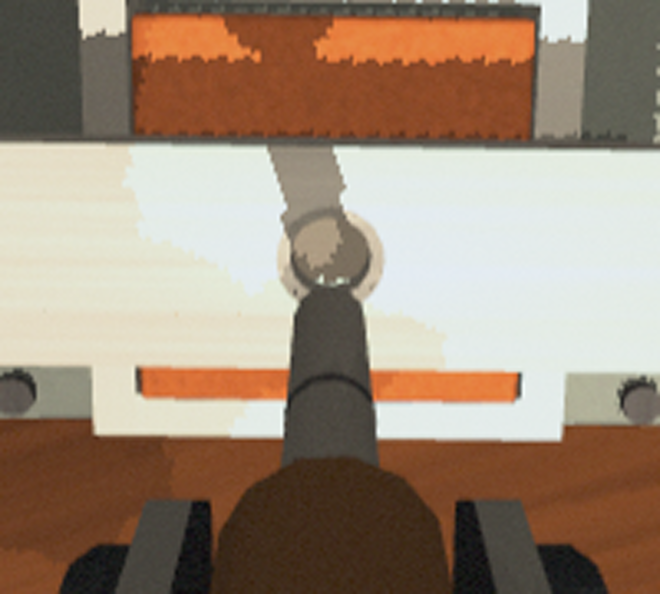

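View pics/c5.png

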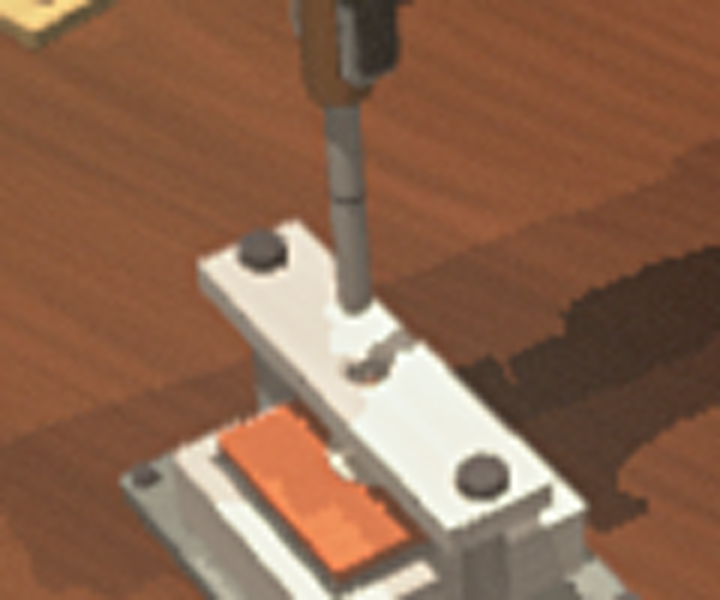

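Run:
```python
from h import *
p=wrist(); sc=env.read_camera('scene'); T,s=tool()
foot=T[:3,3]+T[:3,:3]@np.array([0,0,.1236]); print(foot, wproj(p,foot+T[:3,:3]@[-.0062,0,0]))
print('eye w',ray(p,(320,217.9),.12),'eye s',ray(sc,(297.5,210.7),.12))
print('rim w',ray(p,(320,227.3),foot[2])+T[:3,:3]@[.0062,0,0],'foot s',ray(sc,(295,199.8),foot[2]))
print([np.round(d['centre'],4).tolist()+[round(d['confidence'],2)] for x in(p,sc) for d in env.landmark_of('rod',x)[:4]])
```

```text
[ 0.52891796 -0.12852577  0.15380371] [320.7 241.9]
eye w [ 0.5265787 -0.1282879  0.12     ] eye s [ 0.52996073 -0.12433218  0.12      ]
rim w [ 0.51939084 -0.12592276  0.15380276] foot s [ 0.53098594 -0.12932555  0.15380371]
[[0.5336, -0.1305, 0.1531, 0.69], [0.5341, -0.132, 0.1564, 0.8], [0.4113, 0.0685, -0.0017, 0.74], [0.3589, 0.1537, 0.0028, 0.68]]
```

Request:
move_arm(
  targets=[
    [[4,1.5,6],[0,0,0],1],
    [[4,1.5,14],[0,0,0],1],
    [[4,1.5,22],[0,0,0],1],
    [[4,1.5,26],[0,0,0],1],
    [[4,1.5,26],[0,0,0],1],
  ],
)

```text
clock: 7.55
tcp_pos: [0.5253, -0.1262, 0.2508]
orientation: [-0.0, 0.155, 0.988, 0.0]
wrist_force: [-0.9, 1.0, -1.8]
finger_gap: 0.0271
grip_force: 59.7
```

Run:
```python
from h import *
p=wrist(); T,s=tool(); sc=env.read_camera('scene'); print(s['clock'],s['tcp_pos'],s['wrist_force'])
foot=T[:3,3]+T[:3,:3]@np.array([0,0,.1236]);u=proj(sc,foot).astype(int); print(wproj(p,foot),u)
a=cv2.resize(cv2.cvtColor(p['pixels'],cv2.COLOR_RGB2BGR)[190:270,270:370],(500,400),interpolation=cv2.INTER_CUBIC)
b=cv2.resize(cv2.cvtColor(sc['pixels'],cv2.COLOR_RGB2BGR)[u[1]-25:u[1]+25,u[0]-18:u[0]+18],(288,400),interpolation=cv2.INTER_CUBIC)
cv2.imwrite('pics/c6.png',np.hstack([a,b]))
```

```text
7.6 [ 0.52555356 -0.12623177  0.2511395 ] [ 0.37244101  0.99951838 -0.86955122]
[321.1 233.3] [297 207]
```

View pics/c6.png

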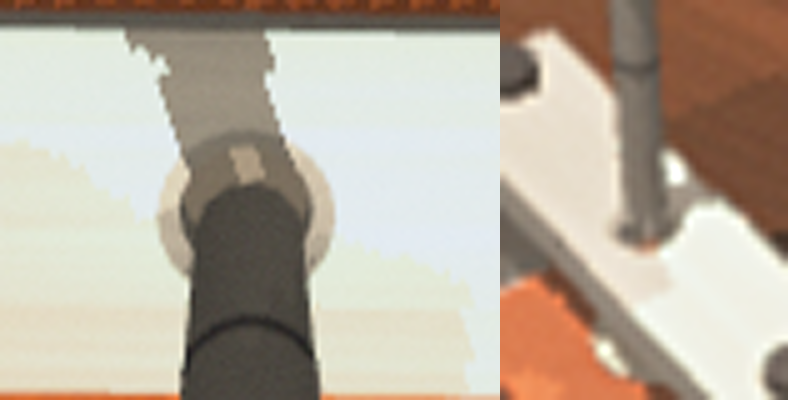

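The foot is at about wrist (320,236) and the eye mouth at about (319,233). That is roughly 1 mm too little in tool +x and 0.7 mm too much in tool +y, well inside the chamfer. I'll correct it and pass down through the eye.

Request:
move_arm(
  targets=[
    [[1,-0.7,3],[0,0,0],1],
    [[1,-0.7,10],[0,0,0],1],
    [[1,-0.7,20],[0,0,0],1],
    [[1,-0.7,32],[0,0,0],1],
    [[1,-0.7,42],[0,0,0],1],
  ],
)

```text
clock: 8.28
tcp_pos: [0.5241, -0.1265, 0.208]
orientation: [-0.001, 0.155, 0.988, 0.0]
wrist_force: [0.1, -0.1, -1.7]
finger_gap: 0.0269
grip_force: 59.7
```

Request:
move_arm(
  targets=[
    [[0,0,0],[0,0,0],1],
    [[0,0,0],[0,0,0],1],
  ],
)

```text
clock: 8.52
tcp_pos: [0.5245, -0.1267, 0.2094]
orientation: [0.0, 0.155, 0.988, 0.0]
wrist_force: [0.0, 0.3, -1.8]
finger_gap: 0.0266
grip_force: 59.7
```

Request:
move_arm(
  targets=[
    [[0,0,5],[0,0,0],1],
    [[0,0,10],[0,0,0],1],
    [[0,0,15],[0,0,0],1],
    [[0,0,20],[0,0,0],1],
    [[0,0,20],[0,0,0],1],
  ],
  squeeze=90,
)

```text
clock: 9.15
tcp_pos: [0.5247, -0.1267, 0.1895]
orientation: [0.0, 0.155, 0.988, -0.0]
wrist_force: [-0.5, 0.9, 5.3]
finger_gap: 0.0264
grip_force: 88.5
```

Request:
move_arm(
  targets=[
    [[0,0,3],[0,0,0],1],
    [[0,0,5],[0,0,0],1],
    [[0,0,6.5],[0,0,0],1],
    [[0,0,6.5],[0,0,0],1],
    [[0,0,6.5],[0,0,0],1],
  ],
)

```text
clock: 9.78
tcp_pos: [0.5249, -0.1268, 0.1839]
orientation: [0.001, 0.155, 0.988, -0.0]
wrist_force: [-1.1, 0.2, 6.7]
finger_gap: 0.026
grip_force: 88.5
```

Run:
```python
from h import *
T,s=tool(); print(s['clock'],s['tcp_pos'],s['wrist_force'],s['grip_force'])
p=wrist(); sc=env.read_camera('scene'); t=env.read_camera('top')
F=[]
for i in range(10):
    env.read_camera('top'); s=env.get_state(); F.append(np.r_[s['tcp_pos'],s['wrist_force']])
print(np.mean(F,0).round(4),s['orientation'])
for n,x in(('s',sc),('w',p)):
    for k in('disc_top','rod'): print(n,k,[np.round(d['centre'],4).tolist() for d in env.landmark_of(k,x)[:2]])
q=np.array([.5265,-.128,.12]); u=proj(sc,q).astype(int)
w=proj({**p,'extrinsics':p['extrinsics_']},q).astype(int); print(u,w)
a=cv2.resize(cv2.cvtColor(p['pixels'],cv2.COLOR_RGB2BGR)[w[1]-50:w[1]+50,w[0]-50:w[0]+50],(400,400),interpolation=cv2.INTER_CUBIC)
b=cv2.resize(cv2.cvtColor(sc['pixels'],cv2.COLOR_RGB2BGR)[u[1]-35:u[1]+45,u[0]-40:u[0]+40],(400,400),interpolation=cv2.INTER_CUBIC)
cv2.imwrite('pics/c7.png',np.hstack([a,b]))
```

```text
9.775 [ 0.52488508 -0.12675333  0.18385159] [-1.09121173  0.20829493  6.72165089] 88.50666046142578
[ 0.5249 -0.1267  0.1839 -1.0923  0.6836  6.8617] [ 8.53055077e-04  1.54759036e-01  9.87951868e-01 -1.41120051e-04]Traceback (most recent call last):
  File "<stdin>", line 9, in <module>
ValueError: only the last four pictures can be asked about
```

Request:
move_arm(
  targets=[
    [[0,0,1],[0,0,0],1],
    [[0,0,1],[0,0,0],1],
    [[0,0,1],[0,0,0],1],
    [[0,0,1],[0,0,0],1],
    [[0,0,1],[0,0,0],1],
  ],
)

```text
clock: 11.05
tcp_pos: [0.5249, -0.1267, 0.1829]
orientation: [0.001, 0.155, 0.988, -0.0]
wrist_force: [-1.7, 0.5, 7.4]
finger_gap: 0.0262
grip_force: 88.5
```

Run:
```python
from h import *
T,s=tool(); print(s['clock'],s['tcp_pos'],s['wrist_force'],s['grip_force'])
p=wrist(); sc=env.read_camera('scene')
for n,x in(('s',sc),('w',p)):
    for k in('disc_top','rod'): print(n,k,[np.round(d['centre'],4).tolist() for d in env.landmark_of(k,x)[:2]])
q=np.array([.5265,-.128,.12]); u=proj(sc,q).astype(int); w=wproj(p,q).astype(int)
a=cv2.resize(cv2.cvtColor(p['pixels'],cv2.COLOR_RGB2BGR)[w[1]-50:w[1]+50,w[0]-50:w[0]+50],(400,400),interpolation=cv2.INTER_CUBIC)
b=cv2.resize(cv2.cvtColor(sc['pixels'],cv2.COLOR_RGB2BGR)[u[1]-35:u[1]+45,u[0]-40:u[0]+40],(400,400),interpolation=cv2.INTER_CUBIC)
cv2.imwrite('pics/c7.png',np.hstack([a,b]))
```

```text
11.05 [ 0.52489501 -0.1267447   0.18294414] [-1.67643947  0.50755254  7.43786232] 88.50627779960632
s disc_top [[0.5271, -0.1285, 0.0591]]
s rod [[0.3615, 0.1552, 0.0035], [0.4105, 0.0668, -0.0008]]
w disc_top []
w rod []
```

View pics/c7.png

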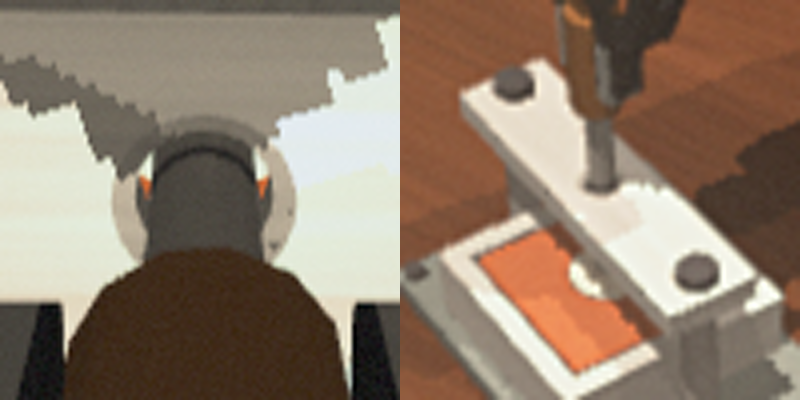

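The ring sits at the eye's mouth, at about crop (205,150). The tile face looks level with the frame, and the network puts the disc at 59.1 mm. Force and height also agree with flush, so I'll hold here.

Request:
move_arm(
  targets=[
    [[0,0,0],[0,0,0],1],
    [[0,0,0],[0,0,0],1],
    [[0,0,0],[0,0,0],1],
    [[0,0,0],[0,0,0],1],
    [[0,0,0],[0,0,0],1],
  ],
)

```text
clock: 11.98
tcp_pos: [0.5249, -0.1268, 0.1829]
orientation: [0.001, 0.155, 0.988, -0.0]
wrist_force: [-1.1, 0.5, 7.6]
finger_gap: 0.0264
grip_force: 88.5
```

Request:
move_arm(
  targets=[
    [[0,0,0],[0,0,0],1],
    [[0,0,0],[0,0,0],1],
    [[0,0,0],[0,0,0],1],
    [[0,0,0],[0,0,0],1],
    [[0,0,0],[0,0,0],1],
  ],
)

```text
clock: 12.6
tcp_pos: [0.5249, -0.1268, 0.183]
orientation: [0.001, 0.155, 0.988, -0.0]
wrist_force: [-1.5, -0.4, 7.3]
finger_gap: 0.0262
grip_force: 88.5
```

Request:
move_arm(
  targets=[
    [[0,0,0],[0,0,0],1],
    [[0,0,0],[0,0,0],1],
    [[0,0,0],[0,0,0],1],
    [[0,0,0],[0,0,0],1],
    [[0,0,0],[0,0,0],1],
  ],
)

```text
clock: 13.22
tcp_pos: [0.5249, -0.1268, 0.1829]
orientation: [0.001, 0.155, 0.988, -0.0]
wrist_force: [-1.2, 0.8, 7.6]
finger_gap: 0.0264
grip_force: 88.5
```

Request:
move_arm(
  targets=[
    [[0,0,0],[0,0,0],1],
    [[0,0,0],[0,0,0],1],
    [[0,0,0],[0,0,0],1],
    [[0,0,0],[0,0,0],1],
    [[0,0,0],[0,0,0],1],
  ],
)

```text
clock: 13.85
tcp_pos: [0.5249, -0.1268, 0.1829]
orientation: [0.001, 0.155, 0.988, -0.0]
wrist_force: [-1.6, 0.3, 6.8]
finger_gap: 0.0262
grip_force: 88.5
```

Request:
move_arm(
  targets=[
    [[0,0,0],[0,0,0],1],
    [[0,0,0],[0,0,0],1],
    [[0,0,0],[0,0,0],1],
    [[0,0,0],[0,0,0],1],
    [[0,0,0],[0,0,0],1],
  ],
)

```text
clock: 14.48
tcp_pos: [0.5249, -0.1268, 0.183]
orientation: [0.001, 0.155, 0.988, -0.0]
wrist_force: [-0.6, 0.6, 6.8]
finger_gap: 0.0261
grip_force: 88.5
```

Run:
```python
from h import *
T,s=tool(); print(s['clock'],s['tcp_pos'],s['wrist_force'],s['grip_force'])
if 5<s['wrist_force'][2]<9 and s['grip_force']>50 and abs(s['tcp_pos'][2]-.183)<.002: print(env.hand_in())
```

```text
14.475 [ 0.52490658 -0.12676185  0.1829534 ] [-0.55622919  0.64455334  6.78880383] 88.50604891777039
the job is handed in; nothing more can be done
None
```

I handed the job in at 14.5 s, and no verdict came back: the rod was through the eye and still gripped, and I'd held the tile at flush (about 9 N on the disc) for over three seconds.

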